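# Clear the chocolate scale and raise its customer display

### The job

Get the counter scale ready for the customer: lift the steel canister off the weighing plate by its handle and, keeping it upright, set it down (do not drop it) standing wholly on the round cork mat, and let go of it. Then take the grip on top of the scale's display mast with its release button squeezed in, pull the display up past the first stop to the second, so that both mast sections are fully out, and finish while still holding it up there, as it sinks when let go. Leave the tray of chocolate slabs, the jar and the gift box alone.

Things in the scene. Friction and masses are not known exactly. Their poses are not given: they have to be found in the camera images.
- scale: counter scale, fixed: grey housing 280 (x) x 240 (y) x 55 mm high with a black key strip along its -x end (reaching to x = -185 mm) and a steel weighing plate 200 x 220 mm whose top is 61 mm above the counter. Origin: under the centre of the housing, on the counter. The aluminium mast column, 36 mm square, its top at 120 mm, stands at x = +105 mm, y = 0 in the scale's frame
- canister: closed steel canister, 88 mm diameter (body 84), 106 mm high, with a fixed arched carrying handle over its lid; about 0.35 to 0.65 kg. Starts upright on the weighing plate. Origin: centre of its underside, z up; the handle spans its y axis
- canister_handle (a point): middle of the canister's handle bar, 150 mm above the canister's underside: a round bar 12 mm thick, straight for 52 mm along the canister's y axis, with 38 mm free between it and the lid; pinch it from above with the fingers closing along the canister's x axis
- mat: round cork mat, 140 mm diameter, 6 mm thick, fixed flat on the counter to the left or right of the scale. Origin: centre of its underside, on the counter
- display: customer display, sliding straight up and down on the mast; axes parallel to the scale's. Origin on the mast axis, level with the counter when stowed. Grey grip block 34 x 34 mm on the axis, 121 to 172 mm above the origin; black panel 170 mm wide (y) on its +x side, x = +35 to +57 mm, 65 to 135 mm above the origin. 0.25 to 0.45 kg
- display_grip (a point): centre of the grip block at the height of the button, on the mast axis, 150 mm above the counter when stowed (22 mm below the block's top). Pinch here from above with the fingers closing along the display's y axis, one pad on the button: 42 mm wide over block and button, 36 mm with the button pressed in
- release_face (a point): centre of the outer face of the release button, a black block 18 mm wide and 26 mm tall standing 8 mm proud of the grip block's +y side
- release (a joint): release button travel, m: 0 out, 0.006 fully pressed towards the grip block's middle (about 2 N to start, 5.5 N fully in, springs back). Pressed less than about 0.005 it keeps the stowed mast locked down; it only locks when the mast is stowed, and squeezing the grip presses it
- mast_lower (a joint): how far the lower mast section has come out of the column, m: 0 stowed, 0.065 fully out. It moves first and easily when the display is pulled up (the weight plus about 1 N); its end is the first stop. It sinks back under the weight when the display is let go
- mast_upper (a joint): how far the upper mast section has come out of the lower one, m: 0 stowed, 0.065 fully out; stiffer (about 6 N friction plus the weight), it moves once the lower section is at its end. Its end, display raised by 0.130 in all, is the second stop
- slab_tray: bystander: black tray 170 x 125 mm with a stack of chocolate slabs, 44 mm high in all, beside the scale on the side away from the mat. Origin: centre of its underside
- sweet_jar: bystander: amber glass jar, 76 mm diameter, 110 mm high. Origin: centre of its underside
- gift_box: bystander: cardboard gift box with a pale lid, 94 x 74 x 61 mm high. Origin: centre of its underside
Mind the look-alikes: they are no part of the job. What is shaped like the canister but pink or yellow is not meant.

How it is judged:
By the outcome, as a careful person would: the job done as asked, in the order asked, and still so for the second after the job is handed in, while the arm keeps its last pose, push and grip.
It also fails if it takes over 51 s, if anything falls off the work surface, if the arm or the gripper's body presses on something with over 40 N, if the wrist force passes 120 N, or if a joint passes its speed limit or range.

### The arm

A 7-joint arm with a two-finger parallel gripper is mounted at the origin on the work surface. World frame = base frame: x ahead of the robot, y to its left, z up, the work surface at z = 0. Lengths are in m, angles in rad, forces in N, time in s.
With the tool pointing down it reaches from about 0.35 to 0.9 m from the base axis. Payload 8.1 kg.
Tool frame: the origin (TCP) lies on the centre line of the jaws, within the pads' length; the fingertips stand 19 mm ahead of it and the grasp point (between the pads) is the TCP (arm.tip_reach is the distance from the TCP to the fingertips, in m); z points along the fingers, y is the line along which they close (so a half turn about z gives the same grasp; the last joint's range is limited). The gripper opens to 92 mm and grips with 3 to 60 N. Pads are 19 mm wide; open, the fingers measure 130 mm over their backs; the gripper's body (75 mm by 190 mm) begins 47 mm behind the grasp point.
Start: joints at [1.112, 0.434, 0.025, 1.573, -0.012, 1.134, -0.075], TCP at [0.218, -0.586, 0.246] pointing down, gripper open.
Joint ranges: [-2.62, 2.62], [-0.44, 2.09], [-1.27, 1.32], [0.08, 2.57], [-1.32, 4.46], [0.12, 2], [-2.74, 2.74]. Speed limits (rad/s): [2.22, 2.22, 3.01, 3.01, 3.14, 3.14, 3.14].

### API

Orientations are given as a rotation vector (axis times angle).
In Python, from cell import arm gives the robot as it stands.
- The arm moves only by the tool arm_command, never from a script. Its argument "targets" is a list that holds one entry, the list of rows, each a list of 6 numbers: the shift along the tool's x, y, z in m, then the turn, a rotation vector about the tool's x, y, z in rad. A call has 1 to 10 rows; each row shifts and turns the commanded pose from where the row before left it, along the tool's axes as they then stand; what a row does not reach is not made up. A row lasts 1/8 s, in which the tool goes at most 62.5 mm and 10.7 degrees, less where a joint would pass 70% of its speed; a pose out of reach is approached as far as the arm can. A call with a gripper value outside its range is refused whole. "jaw" is the finger opening in m, from 0 to 0.0918, set as the call begins (left out, the last holds). The fingers move at their own pace and stop on an object; "newtons" is the grip in N (left out, the last holds). Time passes only in rows, so rows that do not move let the fingers close. It gives the time, the measured TCP pose, the force, the opening and the grip force at its end, in the units of the state.
- arm.observe(): the state, without advancing time (a new reading comes with each control period).
- arm.get_image(name): name is "scene" or "top"; returns a dict with "pixels" (420x560x3 uint8, red, green, blue), "z_map" (420x560 float32, m along the optical axis (not along the pixel's ray), 0 where there is no reading), "fx", "fy", "cx", "cy" (pixels), "xyz" and "rotation" of the camera in the world. Camera axes: x right, y down, z forward; pixel columns grow to the right and rows downward; lengths in m; the calibration is good to about 2 mm. A picture is of the moment at which its call begins.
- arm.sign_off(): hands the job in; it is judged then, once.
The state is a dict: "clock": time; "joints": joint angles; "dq": joint speeds; "joint_efforts": joint torques, N m; "position": TCP position; "ee_rot": TCP orientation; "force": force on the tool from outside, world axes, zero at the start; "ft_torque": the same for the moment, N m; "width": opening from 0.0 (shut) to 1.0 (fully open); "gripper_force": force on a finger pad.
Only numpy, scipy, OpenCV 4.12 (cv2) and the standard library are available. Lean on these libraries where they do the work, as an engineer would, in place of code of your own. Each camera call takes 0.05 s, during which the arm holds its last target. There are 200 camera calls.

## Working session

There is one attempt and no reset: what is moved stays moved. The work goes in short steps, Python scripts to look and compute and a tool call to move; the robot and the scene stay as the last step left them, time stands still between calls to the robot, and variables do not carry over. Pictures are saved under pics/ and viewed, at most 10 in all, crops included, and the job is handed in when it is done.

Besides the shell and the picture viewer there is one more tool, called after ">>>" as name(argument=value, ...) on one line, values as JSON. arm_command: Moves the arm, as the interface text tells. Its arguments: {"type":"object","properties":{"targets":{"type":"array","items":{"type":"array","items":{"type":"array","items":{"type":"number"}}}},"jaw":{"type":"number"},"newtons":{"type":"number"}},"required":["targets"]}

```bash
mkdir -p pics
cat > h.py <<'E'
import numpy as np,cv2
from cell import arm
from scipy.spatial.transform import Rotation as R
def rot(c):
    r=np.array(c["rotation"],float)
    return r if r.shape==(3,3) else R.from_rotvec(r).as_matrix() if r.size==3 else R.from_quat(r).as_matrix()
def cloud(c):
    z=c["z_map"];v,u=np.mgrid[:z.shape[0],:z.shape[1]]
    p=np.stack([(u-c["cx"])/c["fx"]*z,(v-c["cy"])/c["fy"]*z,z],-1)
    P=p@rot(c).T+np.array(c["xyz"]);P[z==0]=np.nan
    return P
def save(c,n,crop=None,s=1):
    im=c["pixels"][:,:,::-1]
    if crop: a,b,x,y=crop;im=im[b:y,a:x]
    cv2.imwrite("pics/"+n,cv2.resize(im,None,fx=s,fy=s,interpolation=cv2.INTER_CUBIC))
E
python3 - <<'E'
from h import *
for n in("scene","top"):
    c=arm.get_image(n);save(c,n+"0.png",None,1.4);np.savez(n+".npz",P=cloud(c),im=c["pixels"])
    print(n,c["xyz"],c["rotation"],c["fx"])
print(arm.observe())
E
```

```text
scene [ 1.28947833 -0.49182825  0.73774075] [-1.93558271 -1.07997289  0.56917244] 481.8235017703633
top [0.27757298 0.00423419 1.34555753] [-2.13993112  2.10100823 -0.19441913] 446.6129084787147
{'clock': 0.1, 'joints': array([ 1.11236767,  0.43515065,  0.02500329,  1.57395969, -0.01161694,
        1.1340061 , -0.07513642]), 'dq': array([ 7.10816441e-04, -7.75468044e-04,  2.85962806e-04, -1.09698778e-05,
       -1.28457454e-03,  2.57323585e-04, -3.12402995e-04]), 'joint_efforts': array([ 3.46297456e-03, -6.69136906e+01,  9.88002308e-01, -3.15145648e+01,
       -6.05409779e-02,  3.75006697e-02,  5.35102731e-05]), 'position': array([ 0.21752995, -0.58548531,  0.24504337]), 'ee_rot': array([-3.09073265e+00, -5.55539501e-01,  5.71621242e-04]), 'force': array([ 0.01130342,  0.5170223 , -0.74748717]), 'ft_torque': array([8.00813297e-03, 2.81504786e-02, 7.67298757e-05]), 'gripper_force': 0.0, 'width': 0.9983838746013203}
```

View pics/top0.png

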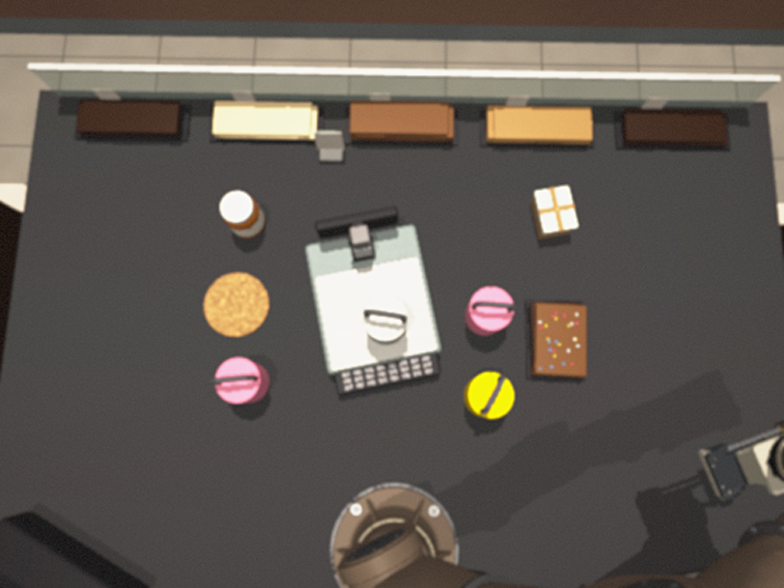

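View pics/scene0.png

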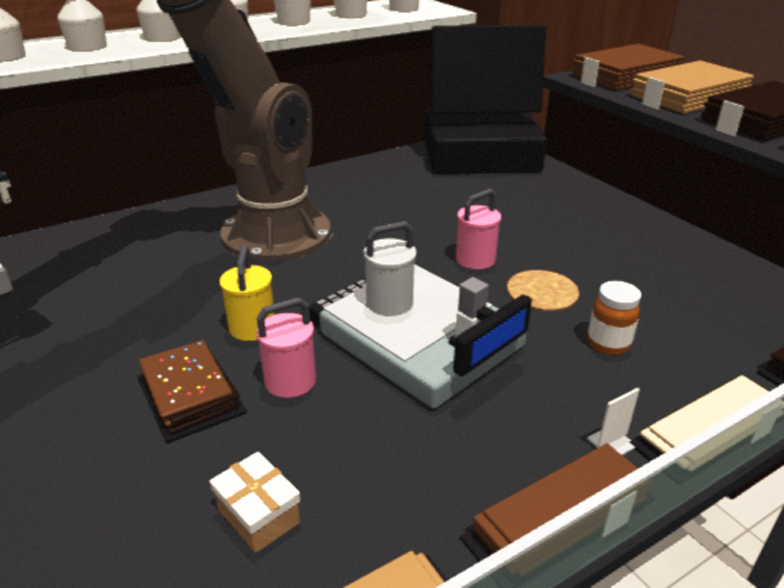

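Top view (1.4x pixels): the steel canister is on the plate at (386,322), with its handle bar running from (366,315) to (405,320). Look-alikes are pink at (491,309) and (240,381) and yellow at (490,396). The mat is at (236,304), the display grip at (361,238), the jar at (238,212), the box at (556,212) and the tray at (560,340). I choose the grey canister on the plate.

Run:
```python
from h import *
d=np.load("top.npz");P=d["P"];im=d["im"].astype(int)
cv2.imwrite("pics/crop1.png",cv2.resize(d["im"][140:290,200:330,::-1],None,fx=4,fy=4,interpolation=cv2.INTER_CUBIC)[:600])
def reg(n,cx,cy,r,z0,z1):
    v,u=np.mgrid[:420,:560];m=(np.hypot(u-cx,v-cy)<r)&(P[...,2]>z0)&(P[...,2]<z1)
    q=P[m]
    if len(q)<4: print(n,len(q));return
    b=cv2.minAreaRect((q[:,:2]*1000).astype(np.float32))
    print(n,len(q),"mean",q.mean(0).round(4),"rect",np.round(b[0],1),np.round(b[1],1),round(b[2],1), "z",q[:,2].min().round(3),q[:,2].max().round(3))
reg("handle",275,227,22,.195,.23)
reg("canlid",275,230,35,.15,.18)
reg("grip",258,170,16,.155,.19)
reg("panel",255,160,45,.125,.145)
reg("plate",265,220,75,.056,.066)
reg("scale",265,220,90,.03,.066)
for nm in("top","scene"):
    d=np.load(nm+".npz");P=d["P"];im=d["im"].astype(int)
    m=(im[...,0]>im[...,2]+60)&(P[...,2]<.015)&(P[...,2]>-.01)&(P[...,0]>.2)&(P[...,0]<.8)&(abs(P[...,1])<.5)
    q=P[m];b=cv2.minAreaRect((q[:,:2]*1000).astype(np.float32));print("mat",nm,len(q),q.mean(0).round(4),np.round(b[0]),np.round(b[1]))
d=np.load("top.npz");P=d["P"]
reg("jar",171,152,20,.09,.13);reg("pinkL",169,270,24,.09,.2);reg("pinkR",350,220,24,.09,.2);reg("yel",350,282,24,.09,.2)
d=np.load("scene.npz");P=d["P"]
reg("S handle",277,168,26,.19,.23);reg("S grip",338,210,16,.165,.18);
```

```text
handle 149 mean [0.447  0.0248 0.213 ] rect [447.9  25.5] [81.8 12.4] 82.6 z 0.196 0.221
canlid 696 mean [0.4457 0.0245 0.1666] rect [448.1  25.2] [87.  85.5] 0.5 z 0.157 0.178
grip 185 mean [0.6066 0.0799 0.1696] rect [607.2  81.5] [34.  42.3] 11.1 z 0.155 0.179
panel 498 mean [0.6486 0.0873 0.1336] rect [628.6  81.9] [ 75.3 168.9] 12.7 z 0.125 0.144
plate 4551 mean [0.4866 0.0542 0.0604] rect [514.8  18.2] [274.1 310.5] 13.1 z 0.056 0.066
scale 7557 mean [0.4784 0.0499 0.0554] rect [485.1  46.2] [351.5 488.3] 4.1 z 0.03 0.066
mat top 1886 [0.4845 0.3098 0.0051] [446. -28.] [458. 865.]
mat scene 1530 [0.5139 0.2231 0.0074] [577.  39.] [705. 580.]
jar 439 mean [0.6792 0.3365 0.1086] rect [681.2 338.7] [66.  65.6] 76.8 z 0.09 0.118
pinkL 821 mean [0.3265 0.3114 0.114 ] rect [327.6 313.4] [85.1 85.5] 0.3 z 0.09 0.161
pinkR 758 mean [ 0.4767 -0.1857  0.1139] rect [ 477.6 -186.9] [86.  84.7] 0.5 z 0.097 0.16
yel 820 mean [ 0.3073 -0.1824  0.1137] rect [ 306.9 -183.8] [83.9 85.8] 0.4 z 0.098 0.162
S handle 217 mean [0.4548 0.0209 0.2089] rect [454.1  24. ] [84.6 13.1] 82.1 z 0.19 0.22
S grip 184 mean [0.6169 0.0744 0.1712] rect [613.6  77.1] [36.3 36.4] 15.6 z 0.165 0.175
```

View pics/crop1.png

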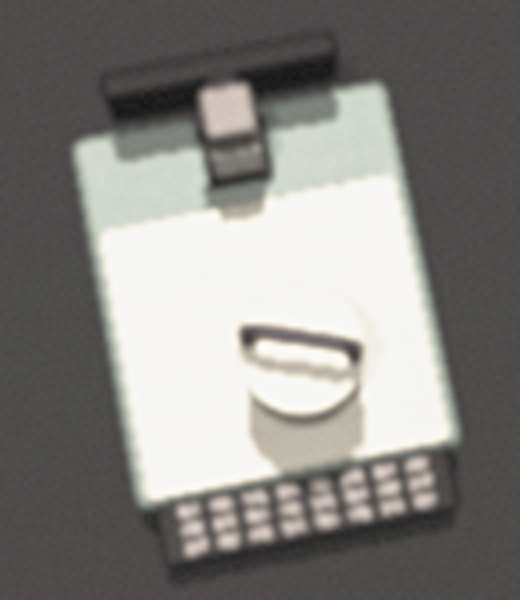

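The close crop confirms it: a steel canister on the plate, its bar tilted about -7°. The scale yaw is about +12.7°, and the button is on the near/left side of the grip block.

>>> arm_command(targets=[[[0.033,-0.038,-0.008,0,0,0],[0.033,-0.038,-0.008,0,0,0],[0.033,-0.038,-0.008,0,0,0],[0.033,-0.038,-0.008,0,0,0],[0.033,-0.038,-0.008,0,0,0],[0.033,-0.038,-0.008,0,0,0],[0.033,-0.038,-0.008,0,0,0],[0.033,-0.038,-0.008,0,0,0],[0.033,-0.038,0,0,0,0],[0.033,-0.038,0,0,0,0]]])

```text
clock: 1.35
position: [0.3949, -0.1132, 0.3098]
ee_rot: [3.092, 0.555, 0.0]
force: [1.1, -0.1, -0.3]
width: 0.996
gripper_force: 0.0
```

```bash
cat >> h.py <<'E'
def go(x,y,z,close=None):
    "shift and turn (tool axes) from the measured pose to a pointing-down pose"
    s=arm.observe();M=R.from_rotvec(s["ee_rot"]).as_matrix()
    print("at",s["position"].round(4),"tool z",M[:,2].round(3),"close deg",np.degrees(np.arctan2(M[1,1],M[0,1])).round(1),"j",s["joints"].round(2),"t",s["clock"])
    print("shift",(M.T@(np.array([x,y,z])-s["position"])).round(4))
    if close is not None:
        a=np.radians(close);Y=np.array([np.cos(a),np.sin(a),0]);Z=np.array([0,0,-1.]);T=np.stack([np.cross(Y,Z),Y,Z],1)
        print("turn",R.from_matrix(M.T@T).as_rotvec().round(4), "shift after turn",(T.T@(np.array([x,y,z])-s["position"])).round(4))
E
python3 - <<'E'
from h import *
go(.451,.025,.31,-7.4)
for nm,(a,b,c,e) in dict(top=(140,190,200,245),scene=(355,188,420,225)).items():
    d=np.load(nm+".npz");P=d["P"];im=d["im"].astype(int)
    m=np.zeros((420,560),bool);m[b:e,a:c]=1
    m&=(im[...,0]>im[...,2]+60)&(P[...,2]<.02)
    q=P[m];r=cv2.minAreaRect((q[:,:2]*1000).astype(np.float32));print("mat",nm,len(q),q.mean(0).round(4),np.round(r[0]),np.round(r[1]))
E
```

```text
at [ 0.3949 -0.1132  0.3098] tool z [ 0. -0. -1.] close deg -69.6 j [ 0.48  0.05 -0.35  1.93  0.02  1.17 -1.08] t 1.35
shift [ 0.1007 -0.11   -0.0002]
turn [ 4.0000e-04  1.0000e-04 -1.0861e+00] shift after turn [ 0.1443  0.0379 -0.0002]
mat top 1710 [0.495  0.3531 0.0055] [497. 355.] [145. 141.]
mat scene 1081 [0.5    0.3522 0.0066] [496. 352.] [139. 150.]
```

>>> arm_command(targets=[[[0.034,-0.037,0,0,0,0],[0.034,-0.037,0,0,0,0],[0.033,-0.036,0,0,0,0],[0,0,0,0,0,-0.155],[0,0,0,0,0,-0.155],[0,0,0,0,0,-0.155],[0,0,0,0,0,-0.155],[0,0,0,0,0,-0.155],[0,0,0,0,0,-0.155],[0,0,0,0,0,-0.155]]])

```text
clock: 2.6
position: [0.4508, 0.0235, 0.3094]
ee_rot: [-2.356, -2.078, 0.001]
force: [-0.4, 0.7, -0.8]
width: 0.999
gripper_force: 0.0
```

Run:
```python
from h import *
go(.451,.025,.211,-7.4)
```

```text
at [0.4508 0.0235 0.3094] tool z [-0.001 -0.    -1.   ] close deg -7.2 j [ 0.37  0.15 -0.6   1.83  0.09  1.19 -0.39] t 2.6
shift [0.0016 0.0001 0.0984]
turn [-0.0006  0.0002  0.0041] shift after turn [0.0016 0.     0.0984]
```

>>> arm_command(targets=[[[0.001,0,0.03,0,0,0],[0,0,0.03,0,0,0],[0,0,0.02,0,0,0],[0,0,0.018,0,0,0],[0,0,0,0,0,0],[0,0,0,0,0,0]]], jaw=0.05)

```text
clock: 3.35
position: [0.4514, 0.0247, 0.2122]
ee_rot: [2.361, 2.072, 0.001]
force: [0.3, -0.2, 0.2]
width: 0.546
gripper_force: 0.0
```

Run:
```python
from h import *
go(.451,.025,.211,-7.4)
c=arm.get_image("scene");save(c,"s1.png",(190,100,400,260),3)
```

```text
at [0.4514 0.0247 0.2122] tool z [ 0.  0. -1.] close deg -7.5 j [ 0.33  0.25 -0.6   1.98  0.17  0.96 -0.48] t 3.35
shift [ 0.0003 -0.0005  0.0012]
turn [ 0.0004 -0.0002 -0.0009] shift after turn [ 0.0003 -0.0005  0.0012]
```

View pics/s1.png

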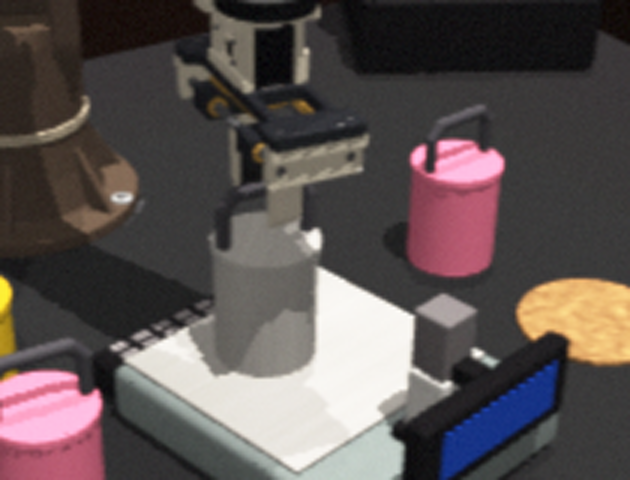

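The front finger at (285,205) sits in front of the bar, midway between the posts once its offset towards the camera is allowed for. Closing now.

>>> arm_command(targets=[[[0,0,0,0,0,0],[0,0,0,0,0,0],[0,0,0,0,0,0],[0,0,0,0,0,0],[0,0,0,0,0,0],[0,0,-0.005,0,0,0],[0,0,-0.01,0,0,0],[0,0,-0.015,0,0,0]]], jaw=0, newtons=45)

```text
clock: 4.4
position: [0.4509, 0.0245, 0.2424]
ee_rot: [-2.361, -2.072, 0.001]
force: [0.6, -0.3, -3.1]
width: 0.114
gripper_force: 45.0
```

Run:
```python
from h import *
go(.497,.353,.26)
```

```text
at [0.4509 0.0245 0.2424] tool z [-0.001 -0.    -1.   ] close deg -7.4 j [ 0.34  0.21 -0.6   1.94  0.14  1.03 -0.45] t 4.4
shift [ 0.3317  0.0031 -0.0177]
```

>>> arm_command(targets=[[[0.012,0,-0.018,0,0,0],[0.03,0,0,0,0,0],[0.045,0.001,0,0,0,0],[0.045,0.001,0,0,0,0],[0.045,0.001,0,0,0,0],[0.045,0,0,0,0,0],[0.045,0,0,0,0,0],[0.035,0,0,0,0,0],[0.02,0,0,0,0,0],[0.01,0,0,0,0,0]]])

```text
clock: 5.65
position: [0.4974, 0.3538, 0.26]
ee_rot: [2.361, 2.073, -0.0]
force: [0.6, 0.1, -4.0]
width: 0.114
gripper_force: 45.0
```

>>> arm_command(targets=[[[0,0,0.02,0,0,0],[0,0,0.03,0,0,0],[0,0,0.02,0,0,0],[0,0,0,0,0,0]]])

```text
clock: 6.15
position: [0.4972, 0.3511, 0.1885]
ee_rot: [2.362, 2.07, -0.006]
force: [0.3, -0.1, -2.9]
width: 0.117
gripper_force: 45.0
```

Run:
```python
from h import *
go(.497,.353,.157)
print(arm.observe()["force"])
c=arm.get_image("scene");save(c,"s2.png",(290,90,490,250),3)
P=cloud(c);im=c["pixels"].astype(int)
m=np.zeros((420,560),bool);m[170:235,340:430]=1
m&=(im[...,0]>im[...,2]+60)&(P[...,2]<.02);q=P[m];print(q[:,:2].min(0),q[:,:2].max(0))
```

```text
at [0.4972 0.3511 0.1885] tool z [-0.002 -0.003 -1.   ] close deg -7.5 j [-0.28  0.54 -0.63  1.64  0.36  1.08 -1.15] t 6.15
shift [ 0.002  -0.0003  0.0315]
[ 0.27382211 -0.14723152 -2.91769641]
[0.36159521 0.28149523] [0.56781821 0.43256382]
```

View pics/s2.png

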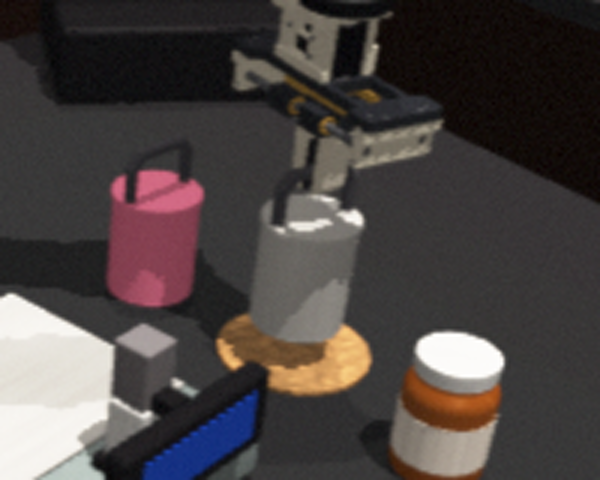

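The canister hangs over the mat but leans: the lid slopes from (262,205) to (360,225). I'll measure the tilt before setting it down.

Run:
```python
from h import *
c=arm.get_image("scene");P=cloud(c).reshape(-1,3);im=c["pixels"].reshape(-1,3).astype(int)
sat=im.max(1)-im.min(1)
rr=np.hypot(P[:,0]-.497,P[:,1]-.351)
m=(rr<.06)&(P[:,2]>.03)&(P[:,2]<.17)
q=P[m]
from scipy.optimize import least_squares
b=q[(q[:,2]>.05)&(q[:,2]<.11)]
def f(p):
    d=np.array([p[2],p[3],1]);d/=np.linalg.norm(d);v=b-np.array([p[0],p[1],.08]);return np.linalg.norm(v-np.outer(v@d,d),axis=1)-.042
s=least_squares(f,[.497,.351,0,0],loss="soft_l1",f_scale=.002);print(len(b),s.x,np.degrees(s.x[2:]),"axis at .08; low pt:",b.min(0))
l=q[(q[:,2]>.12)&(q[:,2]<.155)]
for z in np.arange(.02,.17,.01): 
    k=q[(abs(q[:,2]-z)<.005)]
    if len(k):print(z.round(2),len(k),k.mean(0).round(3),k[:,1].min().round(3),k[:,1].max().round(3))
```

```text
620 [0.49695858 0.35254691 0.00871621 0.00576731] [0.49940185 0.33044238] axis at .08; low pt: [0.46678882 0.30700539 0.05004134]
0.04 44 [0.519 0.328 0.043] 0.311 0.368
0.05 100 [0.521 0.329 0.05 ] 0.308 0.377
0.06 102 [0.52  0.328 0.06 ] 0.308 0.374
0.07 102 [0.519 0.327 0.07 ] 0.308 0.375
0.08 104 [0.522 0.33  0.08 ] 0.308 0.379
0.09 103 [0.518 0.328 0.09 ] 0.309 0.374
0.1 106 [0.521 0.328 0.1  ] 0.309 0.377
0.11 110 [0.52  0.328 0.11 ] 0.307 0.372
0.12 108 [0.521 0.329 0.12 ] 0.308 0.375
0.13 109 [0.52  0.327 0.13 ] 0.31 0.373
0.14 179 [0.511 0.34  0.142] 0.306 0.396
0.15 303 [0.503 0.35  0.147] 0.308 0.393
0.16 28 [0.501 0.346 0.16 ] 0.309 0.393
0.17 18 [0.501 0.349 0.167] 0.31 0.392
```

Fitting the body shows it upright within 0.6° and centred over the mat, so the lean was camera roll. Lowering.

>>> arm_command(targets=[[[0.001,0,0.012,0,0,0],[0,0,0.01,0,0,0],[0,0,0.005,0,0,0],[0,0,0.002,0,0,0],[0,0,0.001,0,0,0],[0,0,0.001,0,0,0],[0,0,0,0,0,0]]])

```text
clock: 7.12
position: [0.4974, 0.3544, 0.1588]
ee_rot: [2.361, 2.072, 0.0]
force: [0.5, -0.9, -3.5]
width: 0.119
gripper_force: 45.0
```

>>> arm_command(targets=[[[0,0,0.001,0,0,0],[0,0,0.001,0,0,0],[0,0,0.001,0,0,0],[0,0,0,0,0,0]]])

```text
clock: 7.62
position: [0.4977, 0.3548, 0.1569]
ee_rot: [2.361, 2.072, 0.002]
force: [-1.4, -2.0, 7.0]
width: 0.115
gripper_force: 45.0
```

Contact shows as +7 N upward. Releasing with a modest opening, then rising.

>>> arm_command(targets=[[[0,0,-0.0005,0,0,0],[0,0,0,0,0,0],[0,0,0,0,0,0],[0,0,0,0,0,0]]], jaw=0.06)

```text
clock: 8.12
position: [0.4974, 0.3544, 0.1561]
ee_rot: [-2.361, -2.072, 0.0]
force: [-0.3, 0.5, 0.2]
width: 0.503
gripper_force: 0.0
```

>>> arm_command(targets=[[[0,0,-0.02,0,0,0],[0,0,-0.035,0,0,0],[0,0,-0.045,0,0,0],[0,0,-0.02,0,0,0]]], jaw=0.07)

```text
clock: 8.62
position: [0.4978, 0.3552, 0.2789]
ee_rot: [-2.361, -2.072, -0.005]
force: [0.7, -0.9, 0.0]
width: 0.762
gripper_force: 0.0
```

Run:
```python
from h import *
go(.611,.077,.26,-77.3)
go(.611,.077,.26,102.7)
c=arm.get_image("scene");P=cloud(c);q=P.reshape(-1,3)
q=q[(np.hypot(q[:,0]-.497,q[:,1]-.351)<.06)&(q[:,2]>.02)&(q[:,2]<.17)]
from scipy.optimize import least_squares
b=q[(q[:,2]>.02)&(q[:,2]<.09)]
def f(p):
    d=np.array([p[2],p[3],1]);d/=np.linalg.norm(d);v=b-np.array([p[0],p[1],.01]);return np.linalg.norm(v-np.outer(v@d,d),axis=1)-.042
s=least_squares(f,[.497,.351,0,0],loss="soft_l1",f_scale=.002);print("can",s.x,q[:,2].max())
save(c,"s3.png",(270,90,470,250),3)
# grip block top
v,u=np.mgrid[:420,:560];m=(np.hypot(u-338,v-210)<18)&(P[...,2]>.168)&(P[...,2]<.178)
r=cv2.minAreaRect((P[m][:,:2]*1000).astype(np.float32));print("grip",r,P[m].mean(0))
m=(np.hypot(u-350,v-230)<60)&(P[...,2]>.08)&(P[...,2]<.13)&(P[...,0]>.63)
k=P[m];A=np.polyfit(k[:,1],k[:,0],1);print("panel yaw",np.degrees(np.arctan(-A[0])),len(k))
```

```text
at [0.4978 0.3552 0.2789] tool z [ 0.003  0.002 -1.   ] close deg -7.4 j [-0.26  0.47 -0.66  1.52  0.3   1.25 -1.1 ] t 8.625
shift [-0.2612  0.1483  0.0186]
turn [ 4.0000e-04 -3.5000e-03  1.2192e+00] shift after turn [0.0493 0.2963 0.0189]
at [0.4978 0.3552 0.2789] tool z [ 0.003  0.002 -1.   ] close deg -7.4 j [-0.26  0.47 -0.66  1.52  0.3   1.25 -1.1 ] t 8.625
shift [-0.2612  0.1483  0.0186]
turn [ 3.9000e-03  4.0000e-04 -1.9224e+00] shift after turn [-0.0493 -0.2963  0.0189]
can [0.49646437 0.35450969 0.00302234 0.003836  ] 0.1649805896334513
grip ((613.9725341796875, 77.09877014160156), (35.033477783203125, 35.71274185180664), 15.334999084472656) [0.61563264 0.07561404 0.17219602]
panel yaw 10.397081048531536 982
```

View pics/s3.png

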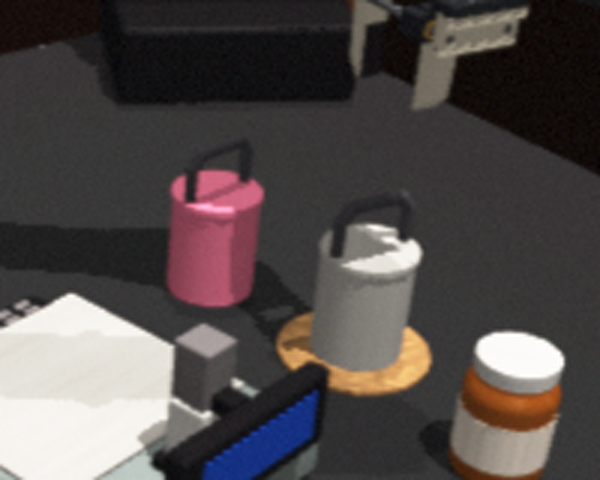

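The canister stands upright on the mat at (360,350), and the fingers are clear of it. Now to the display.

>>> arm_command(targets=[[[-0.037,0.021,0,0,0,0],[-0.038,0.021,0,0,0,0],[-0.037,0.021,0,0,0,0],[-0.038,0.021,0,0,0,0],[-0.037,0.021,0,0,0,0],[-0.037,0.021,0,0,0,0],[-0.037,0.022,0,0,0,0]]], jaw=0.075)

```text
clock: 9.55
position: [0.6104, 0.0749, 0.2756]
ee_rot: [-2.361, -2.072, 0.001]
force: [0.4, 0.5, 0.5]
width: 0.815
gripper_force: 0.0
```

>>> arm_command(targets=[[[0,0,0,0,0,0.152],[0,0,0,0,0,0.152],[0,0,0,0,0,0.152],[0,0,0,0,0,0.152],[0,0,0,0,0,0.152],[0,0,0,0,0,0.152],[0,0,0,0,0,0.152],[0,0,0,0,0,0.152],[0,0,0,0,0,0]]])

```text
clock: 10.68
position: [0.61, 0.0764, 0.2756]
ee_rot: [3.121, 0.354, -0.001]
force: [0.1, -0.0, 0.0]
width: 0.82
gripper_force: 0.0
```

Run:
```python
from h import *
go(.611,.079,.15,-77.5)
```

```text
at [0.61   0.0764 0.2756] tool z [-0.001 -0.    -1.   ] close deg -77.1 j [ 0.02  0.42 -0.34  1.53  0.15  1.21 -1.69] t 10.675
shift [ 0.0016 -0.0024  0.1256]
turn [0.0003 0.0008 0.0076] shift after turn [ 0.0015 -0.0023  0.1256]
```

>>> arm_command(targets=[[[0.001,-0.002,0.03,0,0,0.008],[0,0,0.03,0,0,0],[0,0,0.015,0,0,0],[0,0,0,0,0,0]]])

```text
clock: 11.18
position: [0.6103, 0.0783, 0.2003]
ee_rot: [3.123, 0.342, -0.003]
force: [-0.0, 0.1, 0.7]
width: 0.818
gripper_force: 0.0
```

Run:
```python
from h import *
go(.611,.078,.15,-77.5)
c=arm.get_image("scene");save(c,"s4.png",(270,110,420,270),3.7)
```

```text
at [0.6103 0.0783 0.2003] tool z [-0.002 -0.    -1.   ] close deg -77.5 j [ 0.01  0.49 -0.33  1.63  0.18  1.06 -1.72] t 11.175
shift [0.0007 0.0005 0.0503]
turn [-0.0001  0.002   0.0001] shift after turn [0.0006 0.0005 0.0503]
```

View pics/s4.png

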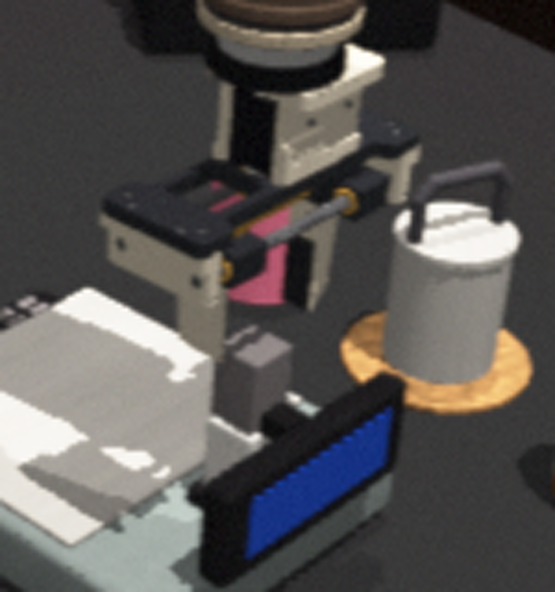

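The fingers at (200,320) and (315,260) straddle the block top at (258,352). Descending and gripping.

>>> arm_command(targets=[[[0,0,0.02,0,0,0],[0,0,0.015,0,0,0],[0,0,0.015,0,0,0],[0,0,0,0,0,0]]])

```text
clock: 11.72
position: [0.6102, 0.0783, 0.1501]
ee_rot: [3.123, 0.34, -0.003]
force: [-0.5, -0.5, 0.1]
width: 0.82
gripper_force: 0.0
```

>>> arm_command(targets=[[[0,0,0,0,0,0],[0,0,0,0,0,0],[0,0,0,0,0,0],[0,0,0,0,0,0],[0,0,0,0,0,0],[0,0,0,0,0,0]]], jaw=0, newtons=45)

```text
clock: 12.48
position: [0.611, 0.079, 0.1516]
ee_rot: [-3.123, -0.34, -0.001]
force: [-1.3, 2.4, 5.4]
width: 0.384
gripper_force: 45.0
```

Run:
```python
from h import *
go(.611,.078,.15,-77.5)
s=arm.observe();print(s["width"]*91.8,s["force"])
```

```text
at [0.611  0.079  0.1516] tool z [ 0.001  0.001 -1.   ] close deg -77.6 j [ 0.01  0.53 -0.32  1.68  0.2   0.96 -1.74] t 12.475
shift [-0.0002  0.001   0.0016]
turn [-0.0004 -0.0008 -0.001 ] shift after turn [-0.0002  0.001   0.0016]
35.22175045737537 [-1.28272486  2.41096244  5.43924641]
```

Opening 35.2 mm against 36 expected, so the button is in. Pulling up.

>>> arm_command(targets=[[[0,0,-0.004,0,0,0],[0,0,-0.008,0,0,0],[0,0,-0.012,0,0,0],[0,0,-0.012,0,0,0],[0,0,-0.012,0,0,0],[0,0,-0.008,0,0,0],[0,0,-0.004,0,0,0]]])

```text
clock: 13.35
position: [0.6108, 0.0789, 0.2112]
ee_rot: [-3.123, -0.34, -0.0]
force: [3.2, 4.5, -7.7]
width: 0.384
gripper_force: 45.0
```

>>> arm_command(targets=[[[0,0,-0.004,0,0,0],[0,0,-0.006,0,0,0],[0,0,-0.008,0,0,0],[0,0,-0.01,0,0,0],[0,0,-0.01,0,0,0],[0,0,-0.01,0,0,0],[0,0,-0.008,0,0,0],[0,0,-0.004,0,0,0],[0,0,0,0,0,0]]])

```text
clock: 14.48
position: [0.6108, 0.0789, 0.2708]
ee_rot: [-3.123, -0.34, 0.0]
force: [2.9, 3.6, -5.1]
width: 0.384
gripper_force: 45.0
```

Run:
```python
from h import *
go(.611,.078,.28,-77.5)
s=arm.observe();print(s["width"]*91.8,s["force"])
c=arm.get_image("scene");save(c,"s5.png",(250,60,430,260),3)
P=cloud(c);v,u=np.mgrid[:420,:560]
im=c["pixels"].astype(int);m=(im[...,2]>im[...,0]+70)&(P[...,0]>.6);k=P[m];print("blue z",np.percentile(k[:,2],[2,50,98]))
d=np.load("scene.npz");P=d["P"];im=d["im"].astype(int);m=(im[...,2]>im[...,0]+70)&(P[...,0]>.6);k=P[m];print("blue z0",np.percentile(k[:,2],[2,50,98]))
```

```text
at [0.6108 0.0789 0.2708] tool z [-0.  0. -1.] close deg -77.6 j [ 0.02  0.43 -0.34  1.54  0.15  1.2  -1.7 ] t 14.475
shift [ 0.0001  0.0009 -0.0092]
turn [-0.0005  0.0002 -0.0012] shift after turn [ 0.0001  0.0009 -0.0092]
35.214027215858934 [ 2.89501203  3.58746809 -5.14305609]
blue z [0.20223925 0.22323177 0.2433398 ]
blue z0 [0.08324935 0.1050656  0.1244871 ]
```

View pics/s5.png

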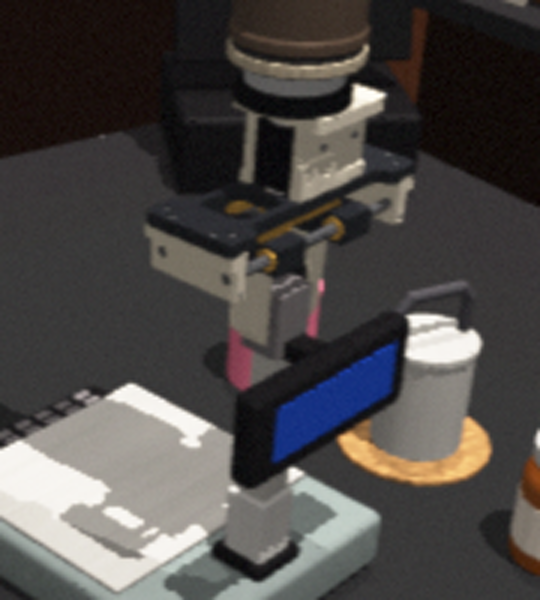

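The display has followed the hand without slipping, up about 119 mm. I'll creep the last 11 mm to the stop.

>>> arm_command(targets=[[[0,0,-0.004,0,0,0],[0,0,-0.003,0,0,0],[0,0,-0.002,0,0,0],[0,0,-0.0015,0,0,0],[0,0,0,0,0,0]]])

```text
clock: 15.15
position: [0.6107, 0.0788, 0.2808]
ee_rot: [-3.123, -0.34, 0.001]
force: [4.0, 5.9, -9.6]
width: 0.385
gripper_force: 45.0
```

>>> arm_command(targets=[[[0,0,-0.001,0,0,0],[0,0,0,0,0,0]]])

```text
clock: 15.4
position: [0.6107, 0.0788, 0.2817]
ee_rot: [-3.123, -0.34, 0.001]
force: [4.2, 4.9, -9.3]
width: 0.382
gripper_force: 45.0
```

>>> arm_command(targets=[[[0,0,-0.001,0,0,0],[0,0,0,0,0,0]]])

```text
clock: 15.65
position: [0.6106, 0.0788, 0.2819]
ee_rot: [-3.122, -0.34, 0.003]
force: [6.1, 4.9, -15.9]
width: 0.385
gripper_force: 45.0
```

Run:
```python
from h import *
s=arm.observe();print(s["width"]*91.8,s["force"],s["position"])
c=arm.get_image("scene");P=cloud(c);im=c["pixels"].astype(int);m=(im[...,2]>im[...,0]+70)&(P[...,0]>.6);k=P[m];print("blue z",np.percentile(k[:,2],[2,50,98]))
```

```text
35.320017670170515 [  6.08209103   4.94823271 -15.89745291] [0.61057007 0.07881689 0.28185406]
blue z [0.21314641 0.2345793  0.25452162]
```

>>> arm_command(targets=[[[0,0,-0.0005,0,0,0],[0,0,0,0,0,0],[0,0,0,0,0,0],[0,0,0,0,0,0]]])

```text
clock: 16.2
position: [0.6105, 0.0788, 0.2819]
ee_rot: [-3.122, -0.34, 0.003]
force: [6.7, 5.7, -18.4]
width: 0.382
gripper_force: 45.0
```

The panel is up 0.130 m and the hand is stopped solidly against the second stop, so I'm handing in.

```bash
python3 -c "
from cell import arm
print(arm.sign_off())"
```

```text
the job is handed in; nothing more can be done
None
```

The canister stands upright on the cork mat, released, and the display is held with its button squeezed at the second stop, 0.130 m up; I handed the job in at about 16 s, and no verdict came back.

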